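# Clear the belt conveyor and hold its run key turned

### The arm

A 7-joint arm with a two-finger parallel gripper is mounted at the origin on the work surface. World frame = base frame: x ahead of the robot, y to its left, z up, the work surface at z = 0. Lengths are in mm, angles in rad, forces in N, time in s.
With the tool pointing down it reaches from about 400 to 875 mm from the base axis. Payload 19.3 kg.
Tool frame: the origin (TCP) lies at the very end of the fingers, on their centre line; the grasp point (between the pads) lies 19 mm behind it (grip_point_offset is the z of the grasp point in the tool frame, in mm); z points along the fingers, y is the line along which they close (so a half turn about z gives the same grasp; the last joint's range is limited). The gripper opens to 85 mm and grips with 20 to 120 N. Pads are 22 mm wide; open, the fingers measure 114 mm over their backs; the gripper's body (76 mm by 85 mm) begins 54 mm behind the grasp point. The pads swing forward as they close: fully open they stand 13 mm farther back than shut.
Start: joints at [1.179, 0.521, -0.036, 1.599, 0.021, 1.021, -0.113], TCP at [197.644, -592.918, 231.291] pointing down, gripper open.
Joint ranges: [-2.91, 2.91], [-0.3, 2.13], [-1.5, 1.42], [0.17, 2.43], [-1.26, 4.41], [0.16, 1.93], [-2.52, 2.52]. Speed limits (rad/s): [1.89, 1.89, 2.39, 2.39, 3.01, 3.01, 3.01].

### API

Orientations are given as a 3x3 rotation matrix whose columns are the frame's x, y, z axes.
In Python, from workcell import movep, movel, goto_joints, open_gripper, clamp, wait, inverse_kinematics, read_state, camera, PlanningError, finish_job, grip_point_offset gives the robot as it stands. Calls block until the motion is done:
- movep(position, orientation): joint-space move of the TCP to a pose.
- movel(position, frame=None, max_speed=150, guard=None): straight line of the TCP; frame=None keeps the orientation; max_speed is the mean speed in mm/s. With guard (N) it stops when the force on the tool has changed by that much, and returns True; else False.
- goto_joints(angles): joint-space move.
- open_gripper() and clamp(): open the fingers fully, or close them until they stop; the grip force is fixed at half the most.
- wait(seconds).
- inverse_kinematics(position, orientation): joint angles nearest the present ones, or None.
- read_state(): the state.
- camera(name): name is "scene" or "top" or "wrist"; returns a dict with "image" (480x640x3 uint8, blue, green, red), "range_z" (480x640 float32, mm along the optical axis (not along the pixel's ray), 0 where there is no reading), "fx", "fy", "cx", "cy" (pixels), "cam_to_world" (4x4, takes a point from camera to world coordinates). Camera axes: x right, y up, looking along -z (the intrinsics and any distortion apply to the point x, -y, -z); pixel columns grow to the right and rows downward; lengths in mm; the calibration is good to about 2 mm. A picture is of the moment at which its call begins.
A pose or a line that the arm cannot do raises PlanningError and nothing moves.
- finish_job(): hands the job in; it is judged then, once.
The state is a dict: "time": time; "qpos": joint angles; "qvel": joint speeds; "joint_efforts": joint torques, N m; "eef_pos": TCP position; "tool_rot": TCP orientation; "ft_force": force on the tool from outside, world axes, zero at the start; "torque": the same for the moment, N m; "finger_gap": finger opening in mm; "gripper_force": force on a finger pad.
Only numpy, scipy, OpenCV 4.12 (cv2) and the standard library are available. Lean on these libraries where they do the work, as an engineer would, in place of code of your own. Each camera call takes 0.05 s, during which the arm holds its last target. There are 200 camera calls.

### The job

Clear the two wood offcuts off the conveyor belt into the green scrap bin that stands open-front against the conveyor. Then take the key with the big round head out of the wooden key stand, work it fully home into the key switch on the control station without forcing it (the pins are sticky: wiggle it), turn it a quarter turn clockwise to its stop against the spring, and finish still gripping it and holding it turned. Leave the carton on the belt, the other keys, the bin and everything else where they are, and do not press the emergency stop.

Things in the scene. Friction and masses are not known exactly. Their poses are not given: they have to be found in the camera images.
- offcut_a_mid (a point): Centre (half-way up) of the longer pallet-wood offcut, a plain block 80 mm along its x, 40 mm along its y, 22 mm high, about 40 g, lying flat on the belt; its z is up.
- offcut_b_mid (a point): Centre (half-way up) of the shorter pallet-wood offcut, 30 mm high, 44 mm wide along its y (these two sides are parallel); along its x it reaches from -32 mm to a mitred end at +20 to +34 mm; about 40 g, lying flat on the belt; its z is up.
- conveyor: Belt conveyor fixed on the bench: origin on the bench under its centre; it runs along its own y (680 mm), 200 mm wide along its x between the outer faces of two aluminium side rails; black belt 156 mm wide, its top 85 mm above the bench, the rails 4 mm lower. A grey gear motor stands on its +x side.
- bin: Green open-fronted stacking bin (loose, 0.45 kg) for scrap: origin under its centre, 180 mm along x, 150 mm along y, walls 4 mm, back wall (at -x) 120 mm high; its low open front (65 mm lip at +x) faces the conveyor's near side some 6 mm away, below belt level. The sides are 120 mm high from the back to x = +27 mm, then slope to the lip.
- key_head (a point): Centre of the head of the key to use, standing blade down in the stand: flat round black plastic head 36 mm across (along its x), 10 mm thick (along its y: grip it here). z points up from blade to head. Under the head a 20 x 10 x 10 mm collar, its underside 26 mm below this point, then the steel blade. 30 g.
- key_tip (a point): Tip of that key's blade, 52 mm below the head's centre. The blade is 12 mm (x) by 4 mm (y), 26 mm long from collar to tip, tapering over its last 8 mm to 6 x 2 mm at the tip. It is symmetric and goes in either way round.
- key_stand: Wooden block fixed on the bench, 170 x 52 x 40 mm high, origin under its centre; three upright slots 50 mm apart along its x hold three keys blade down, collars resting on its top. Any of the keys may be in any slot.
- key_small_1_head (a point): One of the two other keys in the stand: point 26 mm above the stand's top. Its rectangular black head is only 20 mm wide (x), 10 mm thick (y), its top 7 mm above this point. Not to be used.
- key_small_2_head (a point): The other small-headed key, same as the first. Not to be used.
- keyhole (a point): Centre of the keyway's mouth on the brass plug's face, z up; its frame turns with the plug. Keyway 13.5 mm along x, 5.5 mm along y, 30 mm deep, mouth chamfered 1.5 to 2 mm. Three sticky side pins stand 2.5 mm into it 9 to 19 mm down: some 8 to 15 N to push straight past, less if the key is twisted or shifted to and fro. Fully home, the collar sits on the plug, head's centre 26 mm above this point.
- station: Grey control station fixed on the bench, 90 mm (x) by 190 mm (y), 70 mm high, origin under its centre. On top: the key switch at y = +55 mm (brass plug 28 mm across in a steel bezel 45 mm across, faces 74 mm above the bench), a small lamp in the middle, the emergency stop at y = -52 mm.
- key_switch (a joint): Angle of the plug in rad: 0 at rest, growing clockwise seen from above, stop at 1.57 (quarter turn). A return spring turns it back if let go: 0.02 N m at 0, rising to 0.08 N m at the stop. Key in keyway has about 0.13 rad of play, so turn the key 0.15 to 0.25 rad past a quarter turn to bring the plug to its stop.
- estop_top (a point): Top centre of the red mushroom emergency-stop button on the same station, 40 mm across, 34 mm above the station's top, 107 mm from the keyhole. Not to be pressed.
- estop (a joint): Travel of the emergency stop in m, 0 at rest, 0.006 fully pressed.
- carton_mid (a point): Centre of a small carton on the belt, 100 x 120 x 60 mm high. It stays.
- elbow_mid (a point): Bystander: malleable-iron pipe elbow on the bench, about 70 x 70 x 37 mm high; this point is half-way up.
- coupling_mid (a point): Bystander: pipe coupling standing on the bench, 42 mm across, 36 mm high; its centre.
- tape_mid (a point): Bystander: roll of parcel tape lying on the bench, 100 mm across, 48 mm high; its centre.
- marker_mid (a point): Bystander: marker pen lying on the bench along its x, 130 mm long, 17 mm thick; its centre.

How it is judged (in metres and radians):
On the way, in this order (a step that is already met when the one before it is completed fails the run):
1. both offcuts lie in the scrap bin (x of offcut_a_mid in the frame of bin between -0.085 and 0.085 m and y of offcut_a_mid in the frame of bin between -0.07 and 0.07 m and z of offcut_a_mid in the frame of bin between 0 and 0.1 m and x of offcut_b_mid in the frame of bin between -0.085 and 0.085 m and y of offcut_b_mid in the frame of bin between -0.07 and 0.07 m and z of offcut_b_mid in the frame of bin between 0 and 0.1 m), for 0.2 s.
2. the round-headed key is fully home in the key switch, not yet turned (z of key_head in the frame of keyhole below 0.03 m and horizontal distance between key_head and keyhole below 0.006 m and angle between the x axis of key_head and the x axis of keyhole, either way round below 0.35 rad and angle between key_head's own z axis and vertical below 0.15 rad and value of joint key_switch below 0.5 rad), for 0.2 s.
3. the key has been turned a quarter turn clockwise (z of key_head in the frame of keyhole below 0.03 m and horizontal distance between key_head and keyhole below 0.006 m and angle between the x axis of key_head and the x axis of keyhole, either way round below 0.35 rad and angle between key_head's own z axis and vertical below 0.15 rad and value of joint key_switch above 1.25 rad), for 0.3 s.
At the end, for the whole second after the job is handed in: Both offcuts in the bin (centres inside its walls, under 100 mm); round-headed key in the switch within 4 mm of fully home, 6 mm of its axis, upright and in line; plug turned over 1.25 rad clockwise, held by the fingers' grip on the key (over 1 N); carton on the belt, emergency stop out (all of step 1 and all of step 3 and contact force between the fingers and key above 1 N and value of joint estop below 0.003 m and z of carton_mid in the frame of conveyor above 0.1 m); the arm keeps its last pose, push and grip.
It fails at once if one of the small-headed keys is taken or moved (more than 30 mm) (distance of any of key_small_1_head, key_small_2_head from where it was at the start of the episode above 0.03 m).
It fails at once if the carton, elbow, coupling, tape roll or marker is moved (more than 40 mm) (distance of any of carton_mid, elbow_mid, coupling_mid, tape_mid, marker_mid from where it was at the start of the episode above 0.04 m).
It fails at once if the scrap bin is shoved (more than 60 mm) or tipped (distance of bin from where it was at the start of the episode above 0.06 m or angle between bin's own z axis and vertical above 0.3 rad).
It fails at once if the emergency stop is pressed (more than 3 mm) (value of joint estop above 0.003 m).
It fails at once if the key is forced into the switch (pressed over 60 N while the plug is not yet turned) (value of joint key_switch below 0.3 rad and contact force between key and key_switch above 60 N).
It also fails if it takes over 72 s, if anything falls off the work surface, if the arm or the gripper's body presses on something with over 40 N, if the wrist force passes 120 N, or if a joint passes its speed limit or range.

## Working session

There is one attempt and no reset: what is moved stays moved. The work goes in short steps, each a Python script; the robot and the scene stay as the last script left them, time stands still between calls to the robot, and variables do not carry over. Pictures are saved under pics/ and viewed, at most 10 in all, crops included, and the job is handed in when it is done.

```bash
ls; mkdir -p pics; python3 - <<'E'
from workcell import *
import cv2,numpy as np,pickle
d={n:camera(n) for n in("scene","top")}
pickle.dump(d,open('c0.pkl','wb'))
for n in d:
    cv2.imwrite(f'pics/{n}0.png',d[n]['image']); print(n,d[n]['fx'],d[n]['cx'],d[n]['cy'],np.round(d[n]['cam_to_world'],3).tolist(),[k for k in d[n]])
s=read_state();print(s['time'],s['eef_pos'],s['finger_gap'],grip_point_offset,np.round(s['tool_rot'],2).tolist())
E
```

```text
pics
scene 515.1825350358812 315.42864795743674 240.85775032116013 [[-0.615, -0.58, 0.535, 1181.892], [0.788, -0.466, 0.401, 538.563], [0.017, 0.668, 0.744, 949.449], [0.0, 0.0, 0.0, 1.0]] ['image', 'range_z', 'fx', 'fy', 'cx', 'cy', 'cam_to_world']
top 601.4952468975239 313.34560838979553 242.72823933721335 [[-0.007, 0.99, -0.138, 402.83], [-1.0, -0.004, 0.02, 80.666], [0.019, 0.138, 0.99, 1404.293], [0.0, 0.0, 0.0, 1.0]] ['image', 'range_z', 'fx', 'fy', 'cx', 'cy', 'cam_to_world']
0.1 [ 197.56733533 -592.66193667  230.79723741] 85.7001000995725 -18.700000000000003 [[0.95, 0.32, -0.0], [0.32, -0.95, 0.0], [-0.0, -0.0, -1.0]]
```

View pics/top0.png

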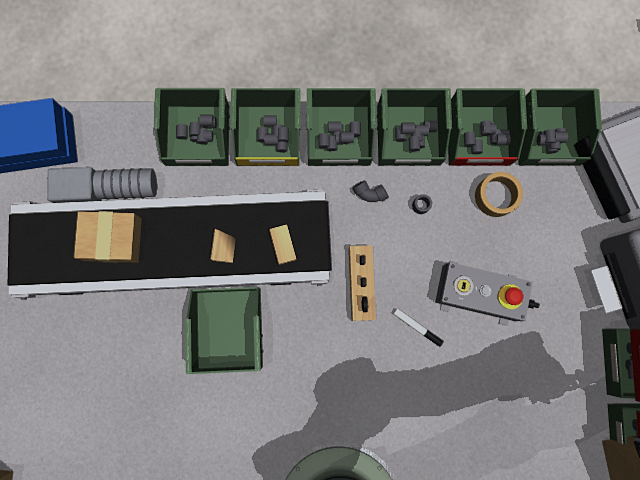

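View pics/scene0.png

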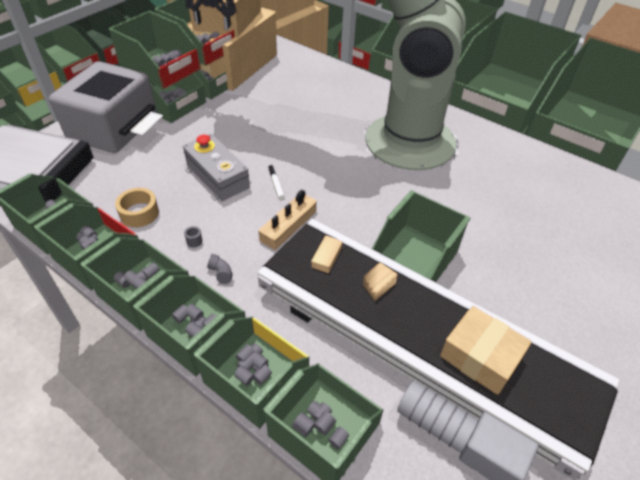

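The top view shows offcut a at about (283,244), offcut b at (223,246), and the bin at (223,330). The stand keys are at (362,258), (362,282) and (364,305), with the round one last, nearest the robot. The keyhole is at (464,285) and the e-stop at (514,296). The scene view agrees. Next I measure them with the depth data and colour.

```bash
cat > h.py <<'E'
from workcell import *
import cv2,numpy as np,pickle
def ray(c,u,v,z):
    "pixel(s) -> world on plane z"
    u=np.atleast_1d(u).astype(float);v=np.atleast_1d(v).astype(float)
    d=np.stack([(u-c['cx'])/c['fx'],-(v-c['cy'])/c['fy'],-np.ones_like(u)],1)@c['cam_to_world'][:3,:3].T
    o=c['cam_to_world'][:3,3]
    return o+d*((z-o[2])/d[:,2])[:,None]
def cloud(c):
    v,u=np.mgrid[:480,:640];r=c['range_z']
    p=np.stack([(u-c['cx'])/c['fx']*r,-(v-c['cy'])/c['fy']*r,-r],-1)
    return p@c['cam_to_world'][:3,:3].T+c['cam_to_world'][:3,3]
def wrap(a,p=np.pi): return (a+p/2)%p-p/2
def R(yaw):
    "tool down, tool y (closing line) at angle yaw in the xy plane"
    y=np.array([np.cos(yaw),np.sin(yaw),0]);z=np.array([0,0,-1.]);return np.stack([np.cross(y,z),y,z],1)
E
python3 - <<'E'
from h import *
c=pickle.load(open('c0.pkl','rb'))['top'];P=cloud(c);Z=P[...,2]
hsv=cv2.cvtColor(c['image'],cv2.COLOR_BGR2HSV)
def box(n,m,z):
    m=m.astype(np.uint8)
    k,l,st,ce=cv2.connectedComponentsWithStats(m);i=1+np.argmax(st[1:,4]);v,u=np.where(l==i)
    w=ray(c,u,v,z)[:,:2].astype(np.float32);r=cv2.minAreaRect(w)
    print(n,st[i].tolist(),'z',np.median(Z[l==i]).round(1),'mean',w.mean(0).round(1),'rect',np.round(r[0],1),np.round(r[1],1),round(r[2],1))
    return l==i
def win(u0,u1,v0,v1):
    m=np.zeros((480,640),bool);m[v0:v1,u0:u1]=1;return m
wood=(hsv[...,0]<28)&(hsv[...,1]>60)&(hsv[...,2]>90)
print('belt z',np.median(Z[225:250,170:200]),'bench',np.median(Z[380:400,100:160]))
for n,w,z in(('a',win(262,305,218,270),107),('b',win(203,243,220,270),115)):
    box(n,w&wood&(Z>96),z); box(n+'top',w&(Z>z-5),z)
box('stand',win(340,385,235,330)&wood,40)
box('bin',win(170,275,280,385)&(hsv[...,0]>35)&(hsv[...,0]<85)&(hsv[...,1]>60),100)
for n,w in(('k1',win(352,372,250,268)),('k2',win(352,372,273,290)),('k3',win(352,374,292,316))):
    m=w&(hsv[...,2]<60)&(Z>45); print(Z[m].max() if m.any() else 0); box(n,m,70)
box('station',win(430,540,255,330)&(Z>60)&(Z<85),70)
box('brass',win(450,478,272,299)&(hsv[...,1]>70)&(hsv[...,2]>100),74)
box('estop',win(495,530,280,312)&((hsv[...,0]<8)|(hsv[...,0]>172))&(hsv[...,1]>120),104)
box('carton',win(70,150,200,270)&(Z>135),145)
a=cv2.resize(c['image'][225:335,340:550],None,fx=3.8,fy=3.8,interpolation=cv2.INTER_CUBIC);cv2.imwrite('pics/z.png',a)
E
```

```text
belt z 84.3054597447126 bench -0.4170151833380942
a [270, 224, 26, 40, 655] z 106.2 mean [581.  121.2] rect [581.6 121.3] [80.6 39.4] 15.2
atop [270, 224, 27, 40, 634] z 106.5 mean [582.1 121.3] rect [582.2 121.2] [79.7 39.8] 15.0
b [211, 229, 24, 33, 580] z 114.4 mean [575.1 251.1] rect [578.3 248.9] [46.7 65.7] 82.9
btop [211, 229, 24, 32, 537] z 114.7 mean [576.5 251. ] rect [578.9 249.8] [45.  64.1] 82.6
stand [350, 245, 26, 76, 1539] z 39.2 mean [501.8 -57.1] rect [501.7 -57.4] [170.2  52.4] 1.5
bin [187, 289, 68, 84, 856] z 57.6 mean [389.  290.5] rect [397.  256.8] [183.2 132.7] 5.8
78.38799720004772
k1 [360, 256, 5, 9, 44] z 70.5 mean [549.6 -54.9] rect [549.4 -55. ] [ 9.  18.1] 89.0
77.89090421244964
k2 [361, 278, 5, 9, 44] z 71.6 mean [500.4 -56.2] rect [500.2 -56.3] [ 8.9 17.9] 89.0
88.66670538481821
k3 [362, 297, 6, 15, 78] z 79.5 mean [451.5 -58.2] rect [451.5 -58.8] [11.1 30.9] 89.0
station [441, 262, 92, 59, 3210] z 69.7 mean [ 479.5 -327.1] rect [ 478.8 -331.5] [192.7  91.2] 76.5
brass [457, 279, 13, 13, 104] z 73.5 mean [ 491.2 -279. ] rect [ 490.9 -279.5] [27.9 25.7] 43.7
estop [505, 288, 18, 17, 245] z 100.9 mean [ 465.7 -380.2] rect [ 465.5 -379.7] [37.5 34.6] 89.6
carton [74, 211, 62, 50, 2785] z 144.5 mean [596.2 494.2] rect [596.7 493.5] [123.3 103.2] 87.6
```

View pics/z.png

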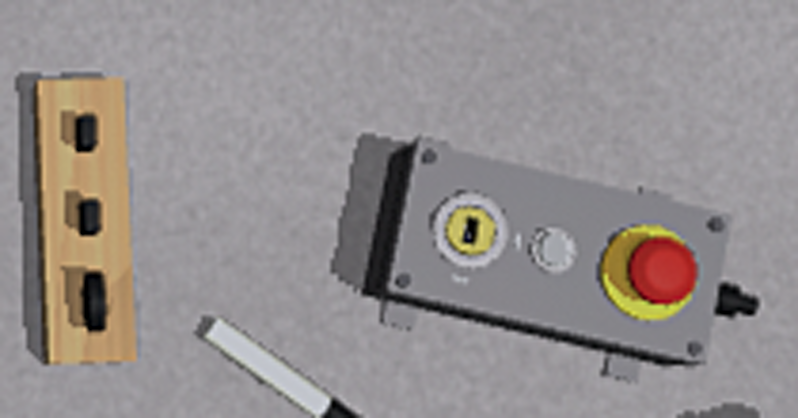

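```bash
cat >> h.py <<'E'
def best(p,yaw):
    "R(yaw) or its half turn, whichever keeps the last joint nearer its middle"
    o=[(abs(q[6]),i) for i,q in((i,inverse_kinematics(p,R(yaw+i*np.pi))) for i in(0,1)) if q is not None]
    return R(yaw+min(o)[1]*np.pi)
def st(*a):
    s=read_state();print(*a,'t',round(s['time'],2),'gap',round(s['finger_gap'],1),'gf',np.round(s['gripper_force'],1),'pos',np.round(s['eef_pos'],1),'F',np.round(s['ft_force'],1),'j7',round(s['qpos'][6],2),flush=True);return s
def pick_drop(xy,yaw,z,bxy,byaw,zb=65,up=190):
    r=best([*xy,up],yaw)
    movep([*xy,up],r)
    print('guard',movel([*xy,z],max_speed=150,guard=15)); clamp(); st('grip')
    movel([*xy,up],max_speed=250); st('lift')
    movep([*bxy,up],best([*bxy,up],byaw)); movel([*bxy,zb],max_speed=250); open_gripper(); st('drop')
    movel([*bxy,up],max_speed=300)
E
python3 - <<'E'
from h import *
c=pickle.load(open('c0.pkl','rb'))['top'];P=cloud(c);Z=P[...,2]
m=np.zeros((480,640),bool);m[280:385,170:275]=1
m&=(Z>110)&(Z<126)&(P[...,0]<470)
w=P[m][:,:2].astype(np.float32);r=cv2.minAreaRect(w);print(len(w),w.min(0),w.max(0),r)
# conveyor near rail
q=np.zeros((480,640),bool);q[270:300,20:320]=1;q&=(Z>76)&(Z<88);w2=P[q]
for y in(400,250,0):
    s=w2[abs(w2[:,1]-y)<15]; print(y,s[:,0].min() if len(s) else None)
print(best([582,121,190],np.deg2rad(105)).round(2).tolist(),[inverse_kinematics([x,255,65],R(.04)) is not None for x in(340,360,400)])
E
```

```text
826 [308.24533 167.84424] [436.49173 327.1987 ] ((372.89007568359375, 247.6784210205078), (125.89970397949219, 157.0025634765625), 1.9377813339233398)
400 489.0033379193021
250 496.5509809607945
0 None
[[-0.97, -0.26, 0.0], [-0.26, 0.97, 0.0], [-0.0, 0.0, -1.0]] [True, True, True]
```

```bash
python3 - <<'E'
from h import *
d=np.deg2rad
pick_drop((582,121),d(105),88,(382,248),d(2))
pick_drop((578.5,250),d(82.6),92,(414,249),d(2))
# look down at key switch and at the key in stand
p=[440,-280,330];movep(p,R(np.pi/2) if inverse_kinematics(p,R(np.pi/2)) is not None else best(p,np.pi/2))
c={'w':camera('wrist'),'t':camera('top')};pickle.dump(c,open('c1.pkl','wb'))
cv2.imwrite('pics/w1.png',np.hstack([cv2.resize(c['w']['image'],(480,360)),c['t']['image'][200:380,160:300].repeat(2,0).repeat(2,1)]))
st('look')
E
```

```text
guard False
grip t 4.31 gap 38.6 gf 61.2 pos [582.3 121.   88.7] F [-1.7 -1.9  8.1] j7 0.94
lift t 4.87 gap 38.3 gf 60.2 pos [582.1 120.8 190.5] F [-0.5  0.1 -1.9] j7 1.03
drop t 7.83 gap 85.3 gf 0.0 pos [382.1 248.   65.2] F [-1.1 -0.2  0.2] j7 -1.14
guard False
grip t 11.01 gap 42.7 gf 61.3 pos [578.8 250.   92.7] F [-1.4 -1.   7.6] j7 0.41
lift t 11.55 gap 43.0 gf 60.8 pos [578.6 249.9 190.6] F [-0.3 -0.1 -1.4] j7 0.49
drop t 14.02 gap 85.5 gf 0.0 pos [414.1 249.   65.3] F [ 0.3 -0.7  0.6] j7 -1.09
look t 17.12 gap 85.6 gf 0.0 pos [ 440.2 -279.6  329.9] F [0.8 0.2 0.2] j7 1.82
```

View pics/w1.png

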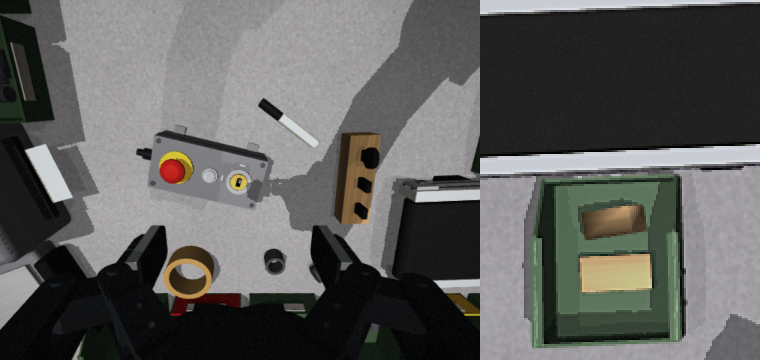

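Both offcuts lie in the bin. In the wrist view the keyhole is near (317,244) in full-resolution pixels and the round key near (493,209). Next I take a closer look at each.

```bash
cat >> h.py <<'E'
def hole(c,g,rad=20):
    "plug centre (mm) and keyway angle"
    hsv=cv2.cvtColor(c['image'],cv2.COLOR_BGR2HSV);W=np.dstack([ray(c,*[a.ravel() for a in np.mgrid[:480,:640][::-1]],74)[:,i].reshape(480,640) for i in(0,1)])
    m=(hsv[...,0]>15)&(hsv[...,0]<38)&(hsv[...,1]>90)&(hsv[...,2]>70)&(np.hypot(*(W-g).transpose(2,0,1))<rad+8)
    h=cv2.convexHull(np.argwhere(m)[:,::-1].astype(np.int32));f=np.zeros((480,640),np.uint8);cv2.fillConvexPoly(f,h,1)
    (x,y),r=cv2.minEnclosingCircle(W[m].astype(np.float32));mean=W[f>0].mean(0)
    k=cv2.erode(f,np.ones((3,3)))*((hsv[...,2]<60)).astype(np.uint8)
    n,l,s,_=cv2.connectedComponentsWithStats(k);w=W[l==1+np.argmax(s[1:,4])].astype(np.float32);rc=cv2.minAreaRect(w)
    e,V=np.linalg.eigh(np.cov(w.T));v=V[:,1]
    print('plug',mean.round(1),'circ',round(x,1),round(y,1),round(r,1),'way',w.mean(0).round(1),len(w),np.round(rc[0],1),np.round(rc[1],1),'ang',np.rad2deg(wrap(np.arctan2(v[1],v[0]))).round(1))
E
python3 - <<'E'
from h import *
c=pickle.load(open('c1.pkl','rb'))['w'];M=c['cam_to_world'];print(c['fx'],M.round(3).tolist())
hole(c,(491,-279))
# centre the camera above the switch, lower
p0=ray(c,c['cx'],c['cy'],74)[0];print('axis hits',p0.round(1))
s=read_state()['eef_pos']; off=M[:3,3]-s; fwd=-M[:3,2]
zc=74+230; z=zc-off[2]; cam=np.array([491,-279,74])-fwd*(230/-fwd[2]); t=cam-off;print('tcp',t)
z=max(t[2],140)
movel([t[0],t[1],z],max_speed=250)
c=camera('wrist');pickle.dump(c,open('c2.pkl','wb'));cv2.imwrite('pics/w2.png',c['image']);hole(c,(491,-279));st()
E
```

```text
331.677219376565 [[-0.001, -0.954, -0.301, 362.99], [1.0, -0.0, -0.001, -279.855], [0.001, -0.301, 0.954, 472.094], [0.0, 0.0, 0.0, 1.0]]
plug [ 491.6 -280.2] circ 491.6 -280.0 14.5 way [ 492.8 -280.8] 40 [ 492.  -280.4] [ 6.2 14.1] ang -13.7
axis hits [ 488.8 -279.6   74. ]
tcp [ 495.55407884 -278.87096673  161.79579039]
plug [ 491.7 -280.2] circ 491.9 -280.2 14.5 way [ 492.8 -280.6] 135 [ 492.  -280.3] [ 6.9 14.8] ang -16.9
t 18.02 gap 85.5 gf 0.0 pos [ 495.9 -279.3  163.3] F [ 0.6 -0.4  0.7] j7 1.63
```

View pics/w2.png

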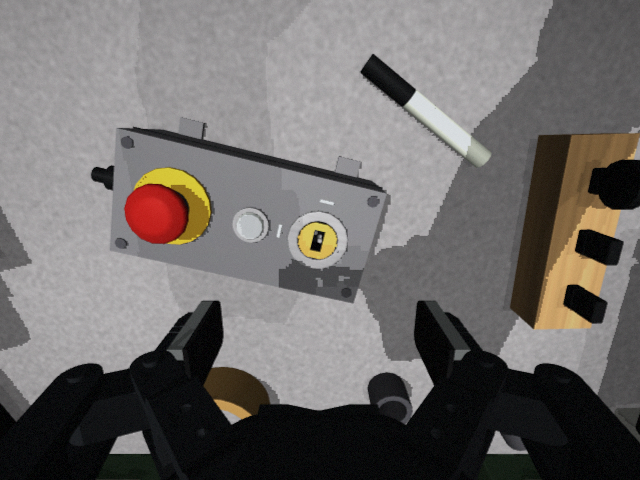

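Seen closer, the plug is at (317,240), with the keyway running roughly up the image. I put the hole at (491.8,-280.2) with its x axis at about -14°. The next step checks the IK for the whole turn and takes a closer look at the key.

```bash
python3 - <<'E'
from h import *
for s in(0,180):
    print(s,'stand',[None if q is None else q.round(2).tolist() for q in[inverse_kinematics([451.5,-58,60],R(np.deg2rad(91.5+s)))]])
    for a in(76,40,0,-27,-32):
        q=inverse_kinematics([491.8,-280.2,82],R(np.deg2rad(a+s)));print(s,a,None if q is None else q.round(2).tolist())
q=read_state()['qpos'];print(q.round(2))
# camera centred over key, TCP high enough
c=pickle.load(open('c2.pkl','rb'));M=c['cam_to_world'];s=read_state()['eef_pos'];off=M[:3,3]-s;fwd=-M[:3,2]
cam=np.array([451.5,-58.5,66])-fwd*(210/-fwd[2]);t=cam-off;t[2]=max(t[2],150);print(t)
movel([s[0],s[1],200],max_speed=250);movep(t,read_state()['tool_rot'])
c=camera('wrist');pickle.dump(c,open('c3.pkl','wb'));st()
P=cloud(c);hsv=cv2.cvtColor(c['image'],cv2.COLOR_BGR2HSV)
m=(np.hypot(P[...,0]-451.5,P[...,1]+58.5)<28)&(P[...,2]>52)&(P[...,2]<92)&(hsv[...,2]<90)
k,l,stt,_=cv2.connectedComponentsWithStats(m.astype(np.uint8));i=1+np.argmax(stt[1:,4]);p=P[l==i]
print(len(p),stt[i],'min',p.min(0).round(1),'max',p.max(0).round(1),'mean',p.mean(0).round(1))
wood=(hsv[...,0]<28)&(hsv[...,1]>60)&(abs(P[...,2]-40)<4)&(abs(P[...,0]-501)<110)&(abs(P[...,1]+57)<45)
print('stand',cv2.minAreaRect(P[wood][:,:2].astype(np.float32)))
cv2.imwrite('pics/w3.png',c['image'])
E
```

```text
0 stand [[0.38, 0.59, -0.5, 2.14, 0.55, 0.53, 1.07]]
0 76 [0.74, 0.67, -0.47, 1.85, 0.44, 0.72, 1.36]
0 40 [0.65, 0.65, -0.33, 1.86, 0.31, 0.68, 0.83]
0 0 [0.53, 0.63, -0.16, 1.87, 0.16, 0.65, 0.27]
0 -27 [0.45, 0.63, -0.05, 1.87, 0.05, 0.64, -0.1]
0 -32 [0.43, 0.63, -0.03, 1.87, 0.03, 0.64, -0.17]
180 stand [[-0.14, 0.56, 0.18, 2.17, -0.23, 0.42, -1.32]]
180 76 [-0.28, 1.09, 1.22, 1.91, -1.19, 1.11, -0.37]
180 40 [-0.28, 1.09, 1.22, 1.91, -1.19, 1.11, -1.0]
180 0 [-0.28, 1.09, 1.22, 1.91, -1.19, 1.11, -1.7]
180 -27 [0.96, 0.75, -0.79, 1.84, 0.7, 0.85, 2.48]
180 -32 [0.93, 0.74, -0.75, 1.85, 0.67, 0.83, 2.42]
[ 0.82  0.57 -0.58  1.79  0.39  0.89  1.63]
[462.30968267 -58.42160868 150.        ]
t 19.29 gap 85.4 gf 0.0 pos [462.8 -59.8 150.1] F [ 0.2 -0.1 -0.1] j7 1.18
717 [311 209  16  50 717] min [434.7 -64.9  61. ] max [467.8 -54.7  84.6] mean [448.3 -59.6  79.5]
stand ((502.79010009765625, -58.137908935546875), (171.1315155029297, 52.27357482910156), 1.5199130773544312)
```

View pics/w3.png

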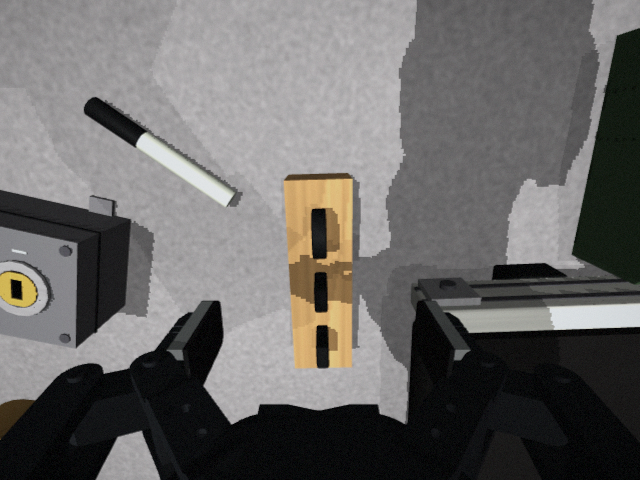

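The wrist view puts the round key in the top slot, at (319,233). I take it to be at about (452,-59.3), and I'll grip it there.

```bash
python3 - <<'E'
from h import *
d=np.deg2rad
movel([452,-59.3,110],R(d(91.5)),max_speed=150)
print('guard',movel([452,-59.3,47.5],max_speed=100,guard=8));st('at key');clamp();st('grip')
movel([452,-59.3,130],max_speed=120);st('lift')
movep([491.8,-280.2,150],R(d(76)));movel([491.8,-280.2,118],max_speed=100);wait(.3)
st('hover')
c=camera('wrist');s=camera('scene');pickle.dump((c,s),open('c4.pkl','wb'))
cv2.imwrite('pics/w4.png',np.hstack([cv2.resize(c['image'][150:360,200:440],None,fx=1.6,fy=1.6),cv2.resize(s['image'][110:215,170:270],(320,336))]))
E
```

```text
guard False
at key t 20.49 gap 85.6 gf 0.0 pos [452.3 -59.2  48. ] F [-0.1 -0.4 -0.5] j7 1.03
grip t 21.17 gap 9.1 gf 58.4 pos [452.  -59.3  47.7] F [-1.3 -0.1  6.6] j7 1.03
lift t 22.0 gap 8.9 gf 58.4 pos [451.7 -59.4 129.5] F [ 1.2 -0.  -0.2] j7 1.17
hover t 23.67 gap 8.8 gf 58.3 pos [ 492.  -280.3  118.4] F [ 0.5  0.7 -0.2] j7 1.38
```

View pics/w4.png

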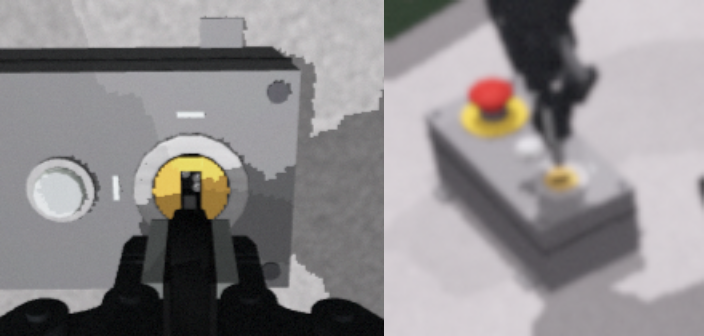

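The key hangs centred over the keyway, which is at about (190,185) in the crop, and is square with the station. I'll insert it gently with a guard.

```bash
python3 - <<'E'
from h import *
for z in(106,101,97):
    g=movel([491.8,-280.2,z],max_speed=30,guard=6);s=st(g,z);print(np.round(s['torque'],2))
    if g: break
E
```

```text
False 106 t 24.32 gap 9.2 gf 58.3 pos [ 491.8 -280.1  105.9] F [ 0.4 -0.4  1.2] j7 1.37
[-0.02 -0.03  0.02]
False 101 t 24.63 gap 9.1 gf 58.3 pos [ 491.7 -280.2  100.8] F [ 0.5  0.1 -0.8] j7 1.37
[ 0.02 -0.04 -0.03]
False 97 t 24.92 gap 9.5 gf 58.4 pos [ 491.6 -280.3   96.8] F [ 0.3 -0.8 -0.8] j7 1.36
[-0.31  0.13  0.01]
```

The tip is 11 mm in with no force. Next I wiggle it down.

```bash
python3 - <<'E'
from h import *
d=np.deg2rad;z=97;sg=1;n=0
while z>80.5 and n<24:
    z-=1.2;n+=1;sg=-sg
    g=movel([491.8,-280.2,z],R(d(76+3.5*sg)),max_speed=25,guard=18)
    s=read_state();print(round(z,1),g,s['eef_pos'].round(1),s['ft_force'].round(1),s['torque'].round(2))
    if g:
        z=s['eef_pos'][2]+.3
        if s['eef_pos'][2]<83.2: break
st()
movel([491.8,-280.2,read_state()['eef_pos'][2]],R(d(76)),max_speed=20);st('centred')
E
```

```text
95.8 False [ 491.8 -280.2   95.9] [-0.6 -0.5  0.2] [-0.28  0.21 -0.01]
94.6 False [ 491.9 -280.4   94.7] [ 0.5 -1.9  1.5] [-0.45 -0.01 -0.07]
93.4 False [ 491.9 -280.1   93.5] [-0.5 -2.   1.4] [-0.26  0.03 -0.02]
92.2 False [ 491.8 -279.9   92.2] [-0.3 -0.3  1.8] [ 0.02 -0.11  0.07]
91.0 False [ 491.8 -280.    91.1] [-1.1  1.1  1.8] [ 0.38 -0.07 -0.02]
89.8 False [ 491.6 -280.2   89.7] [-0.2  0.6  2.4] [ 0.28 -0.16 -0.06]
88.6 False [ 491.7 -280.1   88.6] [-0.1  0.6 -1.7] [ 0.17  0.06 -0.05]
87.4 False [ 491.7 -280.3   87.4] [0.4 0.4 0.2] [ 0.07 -0.11  0.05]
86.2 False [ 491.8 -280.2   86.2] [-0.3 -0.9 -0.4] [-0.07 -0.13  0.05]
85.0 False [ 491.8 -280.4   85. ] [ 2.  -0.3 -0.5] [-0.16 -0.3  -0.06]
83.8 False [ 491.7 -280.2   83.8] [-1.5  0.2 -0.1] [-0.25 -0.01 -0.02]
82.6 False [ 491.8 -280.4   82.6] [ 0.9 -1.4  0.2] [-0.23 -0.17 -0.02]
81.4 False [ 491.8 -280.3   81.6] [-1.2 -1.5  4.6] [-0.26  0.22 -0.03]
80.2 True [ 492.5 -280.5   81.5] [-1.8  0.9 12.9] [ 0.11  0.34 -0.02]
t 28.68 gap 9.3 gf 61.2 pos [ 492.5 -280.5   81.5] F [-1.8  0.9 12.9] j7 1.4
centred t 28.93 gap 9.6 gf 59.8 pos [ 491.9 -280.4   81.6] F [-0.1 -2.2  5.5] j7 1.35
```

It is home: contact came at TCP z 81.5, against 81.7 expected. Now I turn it clockwise.

```bash
python3 - <<'E'
from h import *
d=np.deg2rad
wait(.4)
for a in list(range(66,-26,-10))+[-26]:
    movel([491.8,-280.3,81.3],R(d(a)),max_speed=30)
    s=read_state();print(a,s['time'].__round__(1),s['eef_pos'].round(1),s['ft_force'].round(1),s['torque'].round(2),round(s['finger_gap'],1),flush=True)
wait(.5);st('end')
w,sc,tp=camera('wrist'),camera('scene'),camera('top')
cv2.imwrite('pics/w5.png',np.hstack([cv2.resize(w['image'][150:360,200:440],None,fx=1.6,fy=1.6),cv2.resize(sc['image'][110:215,170:270],(400,336))]))
E
```

```text
66 29.6 [ 492.  -280.3   81.6] [-1.3 -0.3  8.1] [-0.18  0.19  0.01] 9.3
56 30.0 [ 492.  -280.2   81.6] [-0.5 -0.7  9.8] [-0.13  0.25 -0.  ] 9.5
46 30.3 [ 492.  -280.1   81.6] [-1.3 -0.4  8.8] [0.05 0.24 0.05] 9.3
36 30.6 [ 492.  -280.    81.6] [-0.2  0.3 10.2] [0.01 0.26 0.02] 9.2
26 30.9 [ 492.1 -280.    81.6] [-0.2  0.8  8.2] [0.13 0.16 0.06] 9.0
16 31.3 [ 492.1 -279.9   81.6] [ 0.2  0.5 10.1] [0.17 0.13 0.02] 8.9
6 31.6 [ 492.2 -279.9   81.6] [-0.3  0.1  9. ] [0.22 0.03 0.07] 9.1
-4 31.9 [ 492.3 -279.9   81.6] [ 0.2 -0.3  8.2] [ 0.25 -0.09 -0.01] 8.8
-14 32.2 [ 492.4 -280.    81.6] [ 0.3 -0.1  8. ] [ 0.14 -0.2   0.02] 9.3
-24 32.6 [ 492.4 -280.    81.6] [1.2 0.8 7.9] [ 0.09 -0.24  0.09] 9.3
-26 32.8 [ 492.4 -280.    81.6] [0.6 0.5 8.3] [ 0.19 -0.23  0.11] 9.0
end t 33.33 gap 9.3 gf 60.3 pos [ 492.4 -280.    81.6] F [1.5 0.5 7.8] j7 -0.05
```

View pics/w5.png

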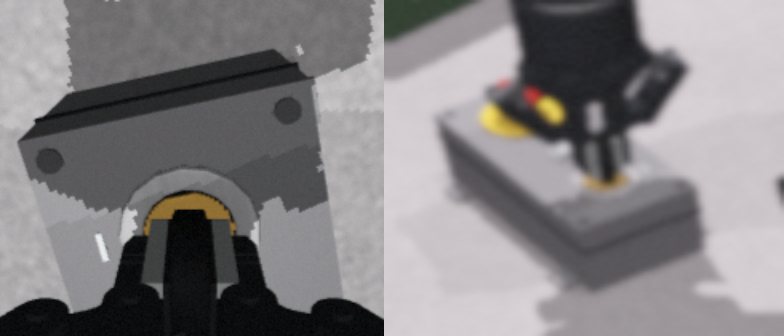

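The key has followed the turn, the wrist torque has risen to about the spring's level, and the grip force is 60 N. The fingers show no contact with the e-stop, so I hand it in.

```bash
python3 -c "
from workcell import *
print(finish_job())"
```

```text
the job is handed in; nothing more can be done
None
```

I handed the job in after about 33 s of robot time: both offcuts are in the bin, and the round-headed key is fully home, turned a quarter turn clockwise and still held at about 60 N. The hand-in returned no verdict, and I judged the final plug angle from the commanded turn and wrist torque rather than measuring it.

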